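# Find and shim the rocking corner of a drilling fixture

### The job

The jig plate on the drilling fixture rocks on one of its corners. Press lightly down on the plate's corner bosses with the fingertips, one after another, to find the corner that gives; then press that corner's shim tab fully flat, so that the plate sits level and solid. Touch and press only: leave the other three tabs up, do not lift or shift the plate, and leave the loose things around it where they are.

Things in the scene. Friction and masses are not known exactly. Their poses are not given: they have to be found in the camera images.
- bed: plywood bed board of the drilling fixture, 200 (x) x 380 (y) x 18 mm, fixed to the table; origin at the centre of its underside on the table top, x towards its far side, y towards its left side. 'near' = its -x, 'left' = its +y. It may be turned by up to 0.25 rad.
- plate: loose aluminium jig plate, 160 (x) x 218 (y) x 10 mm, about 1.2 kg, lying level on four hidden packers, one under each corner boss; origin under its centre, 38 mm above the table; axes as the bed's. A bowed dark-wood rail is fixed along its middle (within 30 mm of the y axis, top 46 mm above the plate's underside). One packer, a different one each time, is 4 mm short.
- corner_nl (a point): centre of the top of the round steel press boss (22 mm diameter, 4 mm high) on the plate's near left corner, at x -60, y 85 mm on the plate; 52 mm above the table. Moves with the plate. If this is the corner that rocks, 2 to 4 N makes it sink about 4 mm, and it comes back when released; a corner that bears gives less than 1 mm.
- corner_nr (a point): centre of the top of the round steel press boss (22 mm diameter, 4 mm high) on the plate's near right corner, at x -60, y -85 mm on the plate; 52 mm above the table. Moves with the plate. If this is the corner that rocks, 2 to 4 N makes it sink about 4 mm, and it comes back when released; a corner that bears gives less than 1 mm.
- corner_fl (a point): centre of the top of the round steel press boss (22 mm diameter, 4 mm high) on the plate's far left corner, at x 60, y 85 mm on the plate; 52 mm above the table. Moves with the plate. If this is the corner that rocks, 2 to 4 N makes it sink about 4 mm, and it comes back when released; a corner that bears gives less than 1 mm.
- corner_fr (a point): centre of the top of the round steel press boss (22 mm diameter, 4 mm high) on the plate's far right corner, at x 60, y -85 mm on the plate; 52 mm above the table. Moves with the plate. If this is the corner that rocks, 2 to 4 N makes it sink about 4 mm, and it comes back when released; a corner that bears gives less than 1 mm.
- tab_nl (a point): point to press on top of the near left corner's shim tab: a plain steel tab 28 mm wide (x) and 60 mm long, hinged at bed x -60, y 118 mm, 28 mm above the table, and leaning up and outwards (to bed +y) beyond the plate's edge. The point lies 45 mm from the hinge: about 47 mm above the table while the tab is up, 30 mm when it is flat.
- tab_nr (a point): point to press on top of the near right corner's shim tab: a plain steel tab 28 mm wide (x) and 60 mm long, hinged at bed x -60, y -118 mm, 28 mm above the table, and leaning up and outwards (to bed -y) beyond the plate's edge. The point lies 45 mm from the hinge: about 47 mm above the table while the tab is up, 30 mm when it is flat.
- tab_fl (a point): point to press on top of the far left corner's shim tab: a plain steel tab 28 mm wide (x) and 60 mm long, hinged at bed x 60, y 118 mm, 28 mm above the table, and leaning up and outwards (to bed +y) beyond the plate's edge. The point lies 45 mm from the hinge: about 47 mm above the table while the tab is up, 30 mm when it is flat.
- tab_fr (a point): point to press on top of the far right corner's shim tab: a plain steel tab 28 mm wide (x) and 60 mm long, hinged at bed x 60, y -118 mm, 28 mm above the table, and leaning up and outwards (to bed -y) beyond the plate's edge. The point lies 45 mm from the hinge: about 47 mm above the table while the tab is up, 30 mm when it is flat.
- shim_nl (a joint): angle of the near left shim tab: 0 = leaning up 0.4 rad (23 deg), 0.4 = pressed flat against its stop. About 3 N down on the press point moves it (a little more on a corner that already bears); it stays where it is left. Fully flat it raises the packing under its own corner by 4 mm.
- shim_nr (a joint): angle of the near right shim tab: 0 = leaning up 0.4 rad (23 deg), 0.4 = pressed flat against its stop. About 3 N down on the press point moves it (a little more on a corner that already bears); it stays where it is left. Fully flat it raises the packing under its own corner by 4 mm.
- shim_fl (a joint): angle of the far left shim tab: 0 = leaning up 0.4 rad (23 deg), 0.4 = pressed flat against its stop. About 3 N down on the press point moves it (a little more on a corner that already bears); it stays where it is left. Fully flat it raises the packing under its own corner by 4 mm.
- shim_fr (a joint): angle of the far right shim tab: 0 = leaning up 0.4 rad (23 deg), 0.4 = pressed flat against its stop. About 3 N down on the press point moves it (a little more on a corner that already bears); it stays where it is left. Fully flat it raises the packing under its own corner by 4 mm.
- dowel_l: bystander: loose upright beech dowel, 16 mm diameter, 45 mm tall, standing on the bed between the two left tabs; origin at its foot.
- dowel_r: bystander: the same dowel between the two right tabs; origin at its foot.
- jar: bystander: amber glass jar with white lid, 72 mm diameter, 100 mm tall, loose on the table; origin under its centre.
- can: bystander: upright metal can with paper band, 64 mm diameter, 120 mm tall, loose; origin under its centre.
- brush: bystander: flat brush lying on the table; origin under its middle.
- sander: bystander: cork sanding block 110 x 65 x 22 mm, loose; origin under its centre.
- muffs: bystander: blue ear defenders lying on the table, about 150 mm across and 72 mm tall, loose; origin under them between the cups.

How it is judged:
On the way, in this order (a step that is already met when the one before it is completed fails the run):
1. the corner that rocks is pressed down with the fingers until it sinks, all shim tabs still up (contact force between the fingers and plate above 0.5 N and z of any of corner_nl, corner_nr, corner_fl, corner_fr in the frame of bed below 0.0498 m and value of joint each of shim_nl, shim_nr, shim_fl, shim_fr below 0.08 rad), for 0.1 s.
2. one shim tab is pressed flat (over 0.34 rad) and the other three are up (((value of joint shim_nl above 0.34 rad and value of joint each of shim_nr, shim_fl, shim_fr below 0.08 rad) or (value of joint shim_nr above 0.34 rad and value of joint each of shim_nl, shim_fl, shim_fr below 0.08 rad) or (value of joint shim_fl above 0.34 rad and value of joint each of shim_nl, shim_nr, shim_fr below 0.08 rad) or (value of joint shim_fr above 0.34 rad and value of joint each of shim_nl, shim_nr, shim_fl below 0.08 rad))), for 0.2 s.
At the end, for the whole second after the job is handed in: The rocking corner's tab is flat (over 0.34 rad of 0.4) and the other three up (under 0.08 rad); all four corner bosses are within 1.5 mm of level height (52 mm); the plate is at rest within 12 mm of the bed's centre (((value of joint shim_nl above 0.34 rad and value of joint each of shim_nr, shim_fl, shim_fr below 0.08 rad) or (value of joint shim_nr above 0.34 rad and value of joint each of shim_nl, shim_fl, shim_fr below 0.08 rad) or (value of joint shim_fl above 0.34 rad and value of joint each of shim_nl, shim_nr, shim_fr below 0.08 rad) or (value of joint shim_fr above 0.34 rad and value of joint each of shim_nl, shim_nr, shim_fl below 0.08 rad)) and z of corner_nl in the frame of bed between 0.0505 and 0.0535 m and z of corner_nr in the frame of bed between 0.0505 and 0.0535 m and z of corner_fl in the frame of bed between 0.0505 and 0.0535 m and z of corner_fr in the frame of bed between 0.0505 and 0.0535 m and horizontal distance between plate and bed below 0.012 m and linear speed of plate below 0.01 m/s); the robot touches nothing.
It fails at once if the shim of a corner that bears already is pressed, which jacks that corner up ((value of joint shim_nl above 0.15 rad and z of corner_nl in the frame of bed above 0.0532 m) or (value of joint shim_nr above 0.15 rad and z of corner_nr in the frame of bed above 0.0532 m) or (value of joint shim_fl above 0.15 rad and z of corner_fl in the frame of bed above 0.0532 m) or (value of joint shim_fr above 0.15 rad and z of corner_fr in the frame of bed above 0.0532 m)).
It fails at once if the plate is lifted more than 12 mm or shoved more than 15 mm (z of plate in the frame of bed above 0.05 m or horizontal distance between plate and bed above 0.015 m).
It fails at once if the plate is pressed with more than 60 N (contact force between the fingers and plate above 60 N).
It fails at once if a loose bystander is moved more than 25 mm, lifted or knocked over (distance of any of dowel_l, dowel_r, jar, can, brush, sander, muffs from where it was at the start of the episode above 0.025 m or angle between any of dowel_l, dowel_r, jar, can's own z axis and vertical above 0.5 rad).
It also fails if it takes over 54 s, if anything falls off the work surface, if the arm or the gripper's body presses on something with over 40 N, if the wrist force passes 120 N, or if a joint passes its speed limit or range.

### The arm

A 6-joint arm with a two-finger parallel gripper is mounted at the origin on the work surface. World frame = base frame: x ahead of the robot, y to its left, z up, the work surface at z = 0. Lengths are in m, angles in rad, forces in N, time in s.
With the tool pointing down it reaches from about 0.4 to 0.825 m from the base axis. Payload 7 kg.
Tool frame: the origin (TCP) lies at the centre of the arm's flange, where the gripper is bolted on; the fingertips stand 178 mm ahead of it and the grasp point (between the pads) lies ahead of it (tcp_to_grasp is the z of the grasp point in the tool frame, in m); z points along the fingers, x is the direction in which the jaws open and shut, and the axes are right-handed (so a half turn about z gives the same grasp; the last joint's range is limited). The gripper opens to 88 mm and grips with 3 to 60 N. Pads are 19 mm wide; open, the fingers measure 130 mm over their backs; the gripper's body (78 mm by 193 mm) begins 47 mm behind the grasp point.
Start: joints at [1.394, 0.359, 0.012, 0, -1.224, -0.288], TCP at [0.303, 0.603, 0.405] pointing down, gripper open.
Joint ranges: [-3.07, 3.07], [-1.43, 2.12], [-1.02, 1.25], [-3.03, 1.67], [-3.05, -0], [-3.03, 3.03]. Speed limits (rad/s): [2.39, 2.39, 3.01, 3.14, 3.14, 3.14].

### API

Orientations are given as [roll, pitch, yaw] about the fixed x, y, z axes, in that order (R = Rz(yaw) Ry(pitch) Rx(roll)).
In Python, from station import get_state, grab_frame, job_done, tcp_to_grasp gives the robot as it stands.
- The arm moves only by the tool drive_tool, never from a script. Its argument "moves" is a list of rows, each a list of 7 numbers: the shift along the tool's x, y, z in mm, then the turn, a rotation vector about the tool's x, y, z in degrees, then the closure, from -1 (fully open) to 1 (shut), so that 0 is half open. In form: [[dx, dy, dz, ax, ay, az, claw], ...]. A call has 1 to 12 rows; each row is the pose to reach, as a shift and turn from the pose commanded when the call began, along the tool's axes at that moment; what a row does not reach only later rows make up. A row lasts 1/8 s, in which the tool goes at most 62.5 mm and 10.7 degrees, less where a joint would pass 70% of its speed; a pose out of reach is approached as far as the arm can. A call with a gripper value outside its range is refused whole. The fingers move at their own pace and stop on an object; "grip_force" is the grip in N (left out, the last holds). Time passes only in rows, so rows that repeat a pose let the fingers close. It gives the time, the measured TCP pose, the force and the opening at its end, in the units of the state.
- get_state(): the state, without advancing time (a new reading comes with each control period).
- grab_frame(name): name is "scene" or "side" or "wrist"; returns a dict with "img" (480x640x3 uint8, red, green, blue), "range_z" (480x640 float32, m along the optical axis (not along the pixel's ray), 0 where there is no reading), "fovy" (degrees; the focal length in pixels is half the picture's height over the tangent of half this angle, whatever the lens; pixels are square), "cx", "cy" (the principal point, pixels), "rvec" (rotation vector, rad) and "tvec" (3), from world to camera coordinates, as OpenCV has them. Camera axes: x right, y down, z forward; pixel columns grow to the right and rows downward; lengths in m; the calibration is good to about 2 mm. A picture is of the moment at which its call begins.
- job_done(): hands the job in, once; it reports no verdict.
The state is a dict: "t": time; "q": joint angles; "qd": joint speeds; "joint_efforts": joint torques, N m; "eef_pos": TCP position; "ee_rot": TCP orientation; "force": force on the tool from outside, world axes, zero at the start; "moment": the same for the moment, N m; "width": finger opening in m.
Only numpy, scipy, OpenCV 4.12 (cv2) and the standard library are available. Lean on these libraries where they do the work, as an engineer would, in place of code of your own. Each camera call takes 0.05 s, during which the arm holds its last target. There are 200 camera calls.

## Working session

There is one attempt and no reset: what is moved stays moved. The work goes in short steps, Python scripts to look and compute and a tool call to move; the robot and the scene stay as the last step left them, time stands still between calls to the robot, and variables do not carry over. Pictures are saved under pics/ and viewed, about 8 in all and at most 12, crops included, and the job is handed in when it is done.

Besides the shell and the picture viewer there is one more tool, called after "Emit:" in YAML: its name, and indented under it one key for each argument. drive_tool: Moves the arm, as the interface text tells. Its arguments: {"type":"object","properties":{"moves":{"type":"array"},"grip_force":{"type":"number"}},"required":["moves"]}

```bash
mkdir -p pics; cat > h.py <<'E'
import numpy as np, cv2
from station import *
def cam(n):
    f=grab_frame(n); fl=240/np.tan(np.radians(f["fovy"])/2)
    f["K"]=np.array([[fl,0,f["cx"]],[0,fl,f["cy"]],[0,0,1]]); f["R"]=cv2.Rodrigues(np.array(f["rvec"]))[0]; f["t"]=np.array(f["tvec"]).reshape(3)
    return f
def cloud(f):
    v,u=np.mgrid[:480,:640]; z=f["range_z"]
    p=np.stack([(u-f["K"][0,2])/f["K"][0,0]*z,(v-f["K"][1,2])/f["K"][1,1]*z,z],-1)
    return (p-f["t"])@f["R"]
def ray(f,u,v,h):
    d=f["R"].T@np.linalg.inv(f["K"])@[u,v,1]; c=-f["R"].T@f["t"]
    return c+d*(h-c[2])/d[2]
def proj(f,P):
    return cv2.projectPoints(np.array(P,float).reshape(-1,3),np.array(f["rvec"],float),f["t"],f["K"],None)[0].reshape(-1,2)
def save(f,n): cv2.imwrite(f"pics/{n}.png",f["img"][:,:,::-1])
E
python3 - <<'E'
from h import *
print(get_state(),tcp_to_grasp)
for n in("scene","side"):
    f=cam(n); save(f,n+"0"); np.save(n+"0.npy",cloud(f)); print(n,-f["R"].T@f["t"],f["K"][0,0])
E
```

```text
{'t': 0.0, 'q': array([ 1.39409143e+00,  3.59341381e-01,  1.10622877e-02, -3.67916518e-04,
       -1.22413507e+00, -2.88110168e-01]), 'qd': array([ 2.17369215e-04,  1.49146287e-03,  8.06924749e-04,  5.87990387e-04,
        1.58237502e-03, -4.78157952e-05]), 'joint_efforts': array([-1.38759264e-03, -5.82715845e+01,  2.93074769e+01,  6.99772239e+00,
        7.13321962e-03, -1.78126411e-04]), 'eef_pos': array([0.302475  , 0.6031976 , 0.40375019]), 'ee_rot': array([-3.14146453e+00, -1.64943976e-03, -2.03573678e+00]), 'force': array([ 0.65178204, -0.32322921, -0.66580037]), 'moment': array([ 0.02895474, -0.04100044, -0.02250658]), 'width': 0.08793428781819984} 0.1593
scene [0.91004408 0.72873439 1.28545401] 523.7273117406125
side [ 0.16026548 -0.68366825  0.56293903] 443.8352681369951
```

View pics/scene0.png

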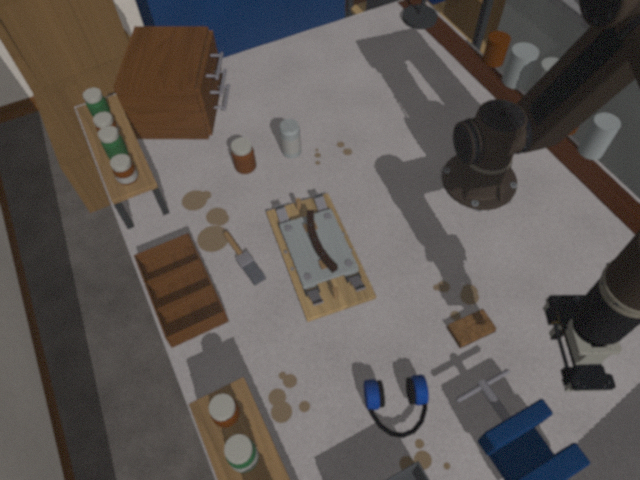

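View pics/side0.png

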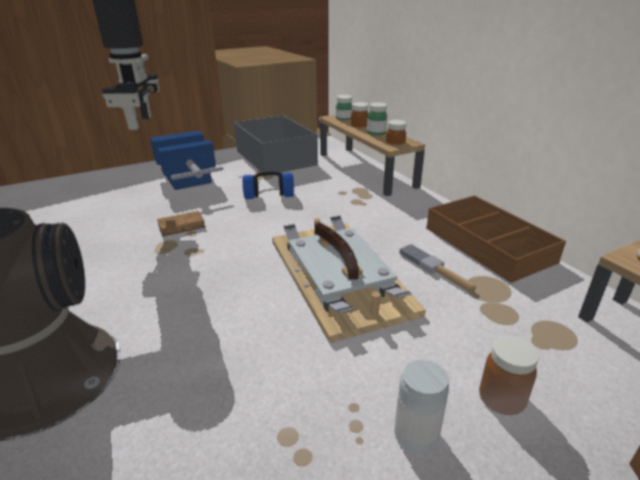

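The scene view shows the bed with corners near (267,210), (322,193), (374,294) and (310,320). In the side view the bosses are near (300,243), (350,233), (328,284) and (383,271).

```bash
python3 - <<'E'
from h import *
f=cam("side")
for p in[(300,243),(350,233),(328,284),(383,271)]: print("boss",ray(f,*p,.052).round(4))
f=cam("scene")
P=[ray(f,*p,.018) for p in[(267,210),(322,193),(374,294),(310,320)]]
for p in P: print(p.round(4))
print(np.mean(P,0))
c=np.load("scene0.npy"); 
m=(c[...,2]>.032)&(c[...,2]<.058)&(np.abs(c[...,0]-np.mean(P,0)[0])<.2)&(np.abs(c[...,1]-np.mean(P,0)[1])<.2)
print(m.sum(),cv2.minAreaRect(c[m][:,:2].astype(np.float32)))
E
```

```text
boss [0.5223 0.0936 0.052 ]
boss [0.644  0.0774 0.052 ]
boss [ 0.5013 -0.0728  0.052 ]
boss [ 0.6204 -0.0885  0.052 ]
[ 0.6412 -0.195   0.018 ]
[ 0.4652 -0.1746  0.018 ]
[0.5014 0.201  0.018 ]
[0.6892 0.1878 0.018 ]
[0.57428751 0.00480194 0.018     ]
3969 ((0.5722789764404297, 0.008200123906135559), (0.3497626483440399, 0.16165423393249512), 82.61681365966797)
```

Emit:
drive_tool:
  moves:
    - [415, -510, 0, 0, 0, 70.8, 1]
    - [415, -510, 0, 0, 0, 70.8, 1]
    - [415, -510, 0, 0, 0, 70.8, 1]
    - [415, -510, 0, 0, 0, 70.8, 1]
    - [415, -510, 0, 0, 0, 70.8, 1]
    - [415, -510, 0, 0, 0, 70.8, 1]
    - [415, -510, 0, 0, 0, 70.8, 1]
    - [415, -510, 0, 0, 0, 70.8, 1]
    - [415, -510, 0, 0, 0, 70.8, 1]
    - [415, -510, 0, 0, 0, 70.8, 1]
    - [415, -510, 0, 0, 0, 70.8, 1]
    - [415, -510, 0, 0, 0, 70.8, 1]

```text
t: 1.7
eef_pos: [0.573, 0.0016, 0.4041]
ee_rot: [-3.141, -0.001, 3.008]
force: [-0.3, -0.4, -0.2]
width: 0.0008
```

Emit:
drive_tool:
  moves:
    - [0, 0, 0, 0, 0, 0, 1]
    - [0, 0, 0, 0, 0, 0, 1]
    - [0, 0, 0, 0, 0, 0, 1]
    - [0, 0, 0, 0, 0, 0, 1]

```text
t: 2.2
eef_pos: [0.5723, 0.0044, 0.4049]
ee_rot: [3.141, 0.0, 3.013]
force: [-0.1, -0.4, 0.9]
width: 0.0005
```

```bash
python3 - <<'E'
from h import *
s=get_state(); print(s['t'],s['eef_pos'],s['ee_rot'],s['q'],s['width'],s['force'])
f=cam("wrist"); save(f,"w1"); import pickle; pickle.dump(f,open("w1.pkl","wb")); print(-f["R"].T@f["t"])
E
```

```text
2.2 [0.57231983 0.00436847 0.40485348] [3.14146230e+00 2.89081241e-04 3.01295513e+00] [ 3.49369141e-01  1.90586840e-01 -2.19226236e-01  1.87936626e-05
 -1.16066661e+00 -4.78014136e-01] 0.000503265709311692 [-0.13402859 -0.35223868  0.91102653]
[ 0.56290445 -0.07071435  0.38547655]
```

View pics/w1.png

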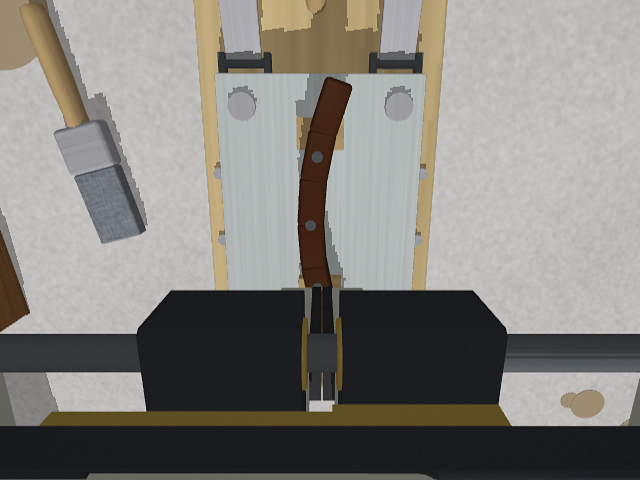

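The wrist view shows the two right-hand bosses, far at (241,106) and near at (399,106), with the plate square to the image.

```bash
python3 - <<'E'
from h import *
import pickle; f=pickle.load(open("w1.pkl","rb"))
fr=ray(f,241.5,106,.052);nr=ray(f,398.5,106,.052); print(fr,nr,np.linalg.norm(fr-nr))
d=fr-nr; yaw=np.arctan2(d[1],d[0]); R=np.array([[np.cos(yaw),-np.sin(yaw)],[np.sin(yaw),np.cos(yaw)]])
c=(fr+nr)[:2]/2-R@[0,-.085]; print("yaw",yaw,"c",c)
s=get_state(); e=s['eef_pos'][:2]; a=s['ee_rot'][2]
X=np.array([np.cos(a),np.sin(a)]);Y=np.array([np.sin(a),-np.cos(a)])
for n,p in dict(nl=(-60,85),nr=(-60,-85),fl=(60,85),fr=(60,-85),Tnl=(-60,159.5),Tnr=(-60,-159.5),Tfl=(60,159.5),Tfr=(60,-159.5)).items():
    w=c+R@np.array(p)/1000; print(n,w.round(4),"tool mm",((w-e)@X*1000).round(1),((w-e)@Y*1000).round(1))
# can & jar positions
cl=np.load("scene0.npy").reshape(-1,3); 
cl=cl[(cl[:,2]>.085)&(cl[:,2]<.13)&(cl[:,0]>.3)&(cl[:,0]<.95)&(abs(cl[:,1])<.45)]
print(len(cl)); h,_,_=np.histogram2d(cl[:,0],cl[:,1],bins=[13,18],range=[[.3,.95],[-.45,.45]]); i=np.argwhere(h>5); print([(round(.3+.05*a,2),round(-.45+.05*b,2),int(h[a,b])) for a,b in i])
print("tip z",s['eef_pos'][2]-.178)
E
```

```text
[ 0.62221299 -0.08569458  0.052     ] [ 0.50382201 -0.0702276   0.052     ] 0.11939703340263354
yaw -0.12990749346196753 c [0.57402861 0.00632269]
nl [0.5255 0.0984] tool mm 58.5 87.3
nr [ 0.5035 -0.0702] tool mm 58.7 -82.7
fl [0.6445 0.0828] tool mm -61.5 87.2
fr [ 0.6225 -0.0857] tool mm -61.3 -82.8
Tnl [0.5352 0.1723] tool mm 58.4 161.8
Tnr [ 0.4939 -0.1441] tool mm 58.8 -157.2
Tfl [0.6542 0.1567] tool mm -61.6 161.7
Tfr [ 0.6129 -0.1596] tool mm -61.2 -157.3
898
[(np.float64(0.4), np.float64(-0.4), 42), (np.float64(0.45), np.float64(-0.45), 43), (np.float64(0.45), np.float64(-0.4), 284), (np.float64(0.55), np.float64(-0.45), 6), (np.float64(0.55), np.float64(-0.1), 21), (np.float64(0.55), np.float64(-0.05), 33), (np.float64(0.55), np.float64(0.0), 37), (np.float64(0.55), np.float64(0.05), 32), (np.float64(0.55), np.float64(0.1), 11), (np.float64(0.6), np.float64(-0.45), 108), (np.float64(0.6), np.float64(-0.4), 145), (np.float64(0.65), np.float64(-0.45), 13), (np.float64(0.65), np.float64(-0.4), 18), (np.float64(0.9), np.float64(-0.35), 92)]
tip z 0.22680442073360757
```

Emit:
drive_tool:
  moves:
    - [59, -83, 0, 0, 0, 0, 1]
    - [59, -83, 50, 0, 0, 0, 1]
    - [59, -83, 110, 0, 0, 0, 1]
    - [59, -83, 150, 0, 0, 0, 1]
    - [59, -83, 166, 0, 0, 0, 1]
    - [59, -83, 168, 0, 0, 0, 1]
    - [59, -83, 168, 0, 0, 0, 1]
    - [59, -83, 168, 0, 0, 0, 1]

```text
t: 3.25
eef_pos: [0.5036, -0.0708, 0.2377]
ee_rot: [3.141, 0.002, 3.012]
force: [0.2, -0.3, 1.0]
width: 0.0005
```

Emit:
drive_tool:
  moves:
    - [0, 0, 2, 0, 0, 0, 1]
    - [0, 0, 4, 0, 0, 0, 1]
    - [0, 0, 5, 0, 0, 0, 1]
    - [0, 0, 5, 0, 0, 0, 1]

```text
t: 3.75
eef_pos: [0.5032, -0.0709, 0.2316]
ee_rot: [-3.141, -0.0, 3.012]
force: [0.4, -0.1, 0.3]
width: 0.0002
```

Emit:
drive_tool:
  moves:
    - [0, 0, 1, 0, 0, 0, 1]
    - [0, 0, 1, 0, 0, 0, 1]

```text
t: 4.0
eef_pos: [0.5032, -0.0709, 0.2306]
ee_rot: [-3.142, -0.0, 3.012]
force: [0.1, 0.9, -0.2]
width: 0.0002
```

Emit:
drive_tool:
  moves:
    - [0, 0, 1, 0, 0, 0, 1]
    - [0, 0, 1, 0, 0, 0, 1]

```text
t: 4.25
eef_pos: [0.5032, -0.0709, 0.2303]
ee_rot: [-3.141, 0.0, 3.012]
force: [-2.7, 0.6, 7.9]
width: 0.0006
```

Emit:
drive_tool:
  moves:
    - [0, 0, -50, 0, 0, 0, 1]
    - [-60, 0, -55, 0, 0, 0, 1]
    - [-120, 0, -50, 0, 0, 0, 1]
    - [-120, 0, -20, 0, 0, 0, 1]
    - [-120, 0, -5, 0, 0, 0, 1]
    - [-120, 0, -3, 0, 0, 0, 1]
    - [-120, 0, -3, 0, 0, 0, 1]
    - [-120, 0, -3, 0, 0, 0, 1]

```text
t: 5.25
eef_pos: [0.6223, -0.0863, 0.234]
ee_rot: [3.141, 0.002, 3.012]
force: [-0.7, -0.9, 0.5]
width: 0.0004
```

Emit:
drive_tool:
  moves:
    - [0, 0, 1, 0, 0, 0, 1]
    - [0, 0, 2, 0, 0, 0, 1]
    - [0, 0, 2, 0, 0, 0, 1]

```text
t: 5.62
eef_pos: [0.6221, -0.0864, 0.2307]
ee_rot: [3.142, 0.0, 3.012]
force: [0.2, -0.6, 0.6]
width: 0.0005
```

Emit:
drive_tool:
  moves:
    - [0, 0, 1, 0, 0, 0, 1]
    - [0, 0, 1, 0, 0, 0, 1]

```text
t: 5.88
eef_pos: [0.6222, -0.0864, 0.2304]
ee_rot: [-3.141, 0.0, 3.012]
force: [-2.2, 0.3, 6.0]
width: 0.0004
```

Emit:
drive_tool:
  moves:
    - [0, 0, 1, 0, 0, 0, 1]
    - [0, 0, 1, 0, 0, 0, 1]

```text
t: 6.12
eef_pos: [0.6222, -0.0864, 0.2303]
ee_rot: [-3.141, 0.001, 3.012]
force: [-5.4, 1.3, 14.5]
width: 0.0003
```

fr bears too. On to fl, 170 mm along tool +y.

Emit:
drive_tool:
  moves:
    - [0, 0, -50, 0, 0, 0, 1]
    - [0, 60, -55, 0, 0, 0, 1]
    - [0, 120, -55, 0, 0, 0, 1]
    - [0, 170, -50, 0, 0, 0, 1]
    - [0, 170, -20, 0, 0, 0, 1]
    - [0, 170, -5, 0, 0, 0, 1]
    - [0, 170, -4, 0, 0, 0, 1]
    - [0, 170, -4, 0, 0, 0, 1]
    - [0, 170, -4, 0, 0, 0, 1]

```text
t: 7.25
eef_pos: [0.6444, 0.0816, 0.2335]
ee_rot: [3.141, 0.001, 3.011]
force: [-0.8, 0.4, -0.4]
width: 0.0006
```

Emit:
drive_tool:
  moves:
    - [0, 0, 1, 0, 0, 0, 1]
    - [0, 0, 2, 0, 0, 0, 1]
    - [0, 0, 2, 0, 0, 0, 1]

```text
t: 7.62
eef_pos: [0.6442, 0.0821, 0.2306]
ee_rot: [-3.142, -0.0, 3.012]
force: [-0.3, 0.0, 0.2]
width: 0.0005
```

Emit:
drive_tool:
  moves:
    - [0, 0, 1, 0, 0, 0, 1]
    - [0, 0, 1, 0, 0, 0, 1]

```text
t: 7.88
eef_pos: [0.6442, 0.0822, 0.2304]
ee_rot: [-3.141, 0.0, 3.012]
force: [-2.4, 0.5, 5.9]
width: 0.0005
```

Emit:
drive_tool:
  moves:
    - [0, 0, 1, 0, 0, 0, 1]
    - [0, 0, 1, 0, 0, 0, 1]

```text
t: 8.12
eef_pos: [0.6442, 0.0822, 0.2303]
ee_rot: [-3.141, 0.001, 3.013]
force: [-5.2, -1.2, 11.5]
width: 0.0007
```

fl bears as well; nl should be the one. Pressing it to confirm.

Emit:
drive_tool:
  moves:
    - [0, 0, -50, 0, 0, 0, 1]
    - [60, 0, -55, 0, 0, 0, 1]
    - [120, 0, -50, 0, 0, 0, 1]
    - [120, 0, -20, 0, 0, 0, 1]
    - [120, 0, -5, 0, 0, 0, 1]
    - [120, 0, -4, 0, 0, 0, 1]
    - [120, 0, -4, 0, 0, 0, 1]
    - [120, 0, -4, 0, 0, 0, 1]

```text
t: 9.12
eef_pos: [0.5258, 0.0977, 0.2331]
ee_rot: [3.141, 0.001, 3.012]
force: [-0.2, -0.7, -0.5]
width: 0.0007
```

Emit:
drive_tool:
  moves:
    - [0, 0, 2, 0, 0, 0, 1]
    - [0, 0, 3, 0, 0, 0, 1]
    - [0, 0, 3, 0, 0, 0, 1]

```text
t: 9.5
eef_pos: [0.5253, 0.0977, 0.2298]
ee_rot: [3.141, 0.0, 3.012]
force: [-0.7, -0.5, 0.9]
width: 0.001
```

Emit:
drive_tool:
  moves:
    - [0, 0, 1, 0, 0, 0, 1]
    - [0, 0, 1, 0, 0, 0, 1]

```text
t: 9.75
eef_pos: [0.5252, 0.0978, 0.2287]
ee_rot: [3.141, 0.0, 3.012]
force: [-0.4, 1.2, 1.8]
width: 0.0003
```

Emit:
drive_tool:
  moves:
    - [0, 0, 1, 0, 0, 0, 1]
    - [0, 0, 1, 0, 0, 0, 1]

```text
t: 10.0
eef_pos: [0.5252, 0.0977, 0.2277]
ee_rot: [3.141, 0.0, 3.012]
force: [-1.0, 0.6, 2.3]
width: 0.0008
```

Emit:
drive_tool:
  moves:
    - [0, 0, 1, 0, 0, 0, 1]
    - [0, 0, 2, 0, 0, 0, 1]
    - [0, 0, 2, 0, 0, 0, 1]
    - [0, 0, 2, 0, 0, 0, 1]

```text
t: 10.5
eef_pos: [0.5252, 0.0978, 0.2267]
ee_rot: [3.141, 0.001, 3.012]
force: [-5.6, 2.6, 13.0]
width: 0.0004
```

Emit:
drive_tool:
  moves:
    - [0, 0, 1, 0, 0, 0, 1]
    - [0, 0, 1, 0, 0, 0, 1]
    - [0, 0, 1, 0, 0, 0, 1]

```text
t: 10.88
eef_pos: [0.5252, 0.0979, 0.2265]
ee_rot: [3.141, 0.001, 3.013]
force: [-9.4, 2.6, 22.6]
width: 0.0004
```

Emit:
drive_tool:
  moves:
    - [0, 0, -30, 0, 0, 0, 1]
    - [0, 40, -50, 0, 0, 0, 1]
    - [0, 73, -50, 0, 0, 0, 1]
    - [0, 73, -30, 0, 0, 0, 1]
    - [0, 73, -30, 0, 0, 0, 1]
    - [0, 73, -30, 0, 0, 0, 1]

```text
t: 11.62
eef_pos: [0.5347, 0.1697, 0.2548]
ee_rot: [-3.141, -0.0, 3.012]
force: [0.3, -0.7, 0.1]
width: 0.0004
```

```bash
python3 - <<'E'
from h import *
f=cam("scene"); i=cv2.resize(f["img"][170:340,240:400],None,fx=3.5,fy=3.5,interpolation=cv2.INTER_CUBIC)
g=cam("side"); j=cv2.resize(g["img"][200:340,260:430],(640,527),interpolation=cv2.INTER_CUBIC)
cv2.imwrite("pics/s2.png",j[:,:,::-1])
s=get_state(); print(s['eef_pos'],s['force'])
for n,p in(("boss",(.5255,.0984,.052)),("tab",(.5352,.1723,.047))): print(n,proj(g,p), (proj(g,p)-[260,200])*640/170)
E
```

```text
[0.53486911 0.16978954 0.25524109] [ 0.3783146   0.60383328 -0.14861597]
boss [[300.34620095 241.69392621]] [[151.89158003 156.96536926]]
tab [[290.43527525 228.74198612]] [[114.57985976 108.20512423]]
```

View pics/s2.png

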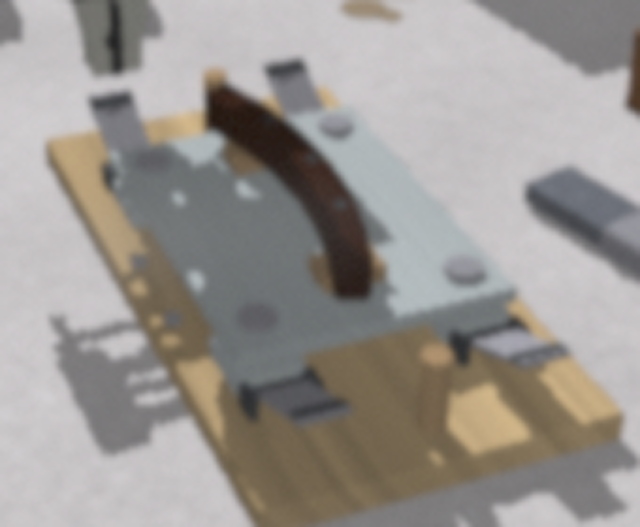

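The side crop shows the fingertip at (113,70), straight above the near left tab at (115,105). All four tabs are still up. Pressing down now.

Emit:
drive_tool:
  moves:
    - [0, 0, 12, 0, 0, 0, 1]
    - [0, 0, 20, 0, 0, 0, 1]
    - [0, 0, 25, 0, 0, 0, 1]
    - [0, 0, 29, 0, 0, 0, 1]
    - [0, 0, 32, 0, 0, 0, 1]
    - [0, 0, 35, 0, 0, 0, 1]
    - [0, 0, 35, 0, 0, 0, 1]

```text
t: 12.6
eef_pos: [0.5347, 0.1701, 0.2195]
ee_rot: [-3.142, 0.0, 3.012]
force: [0.4, -0.6, 1.1]
width: 0.0003
```

Emit:
drive_tool:
  moves:
    - [0, 0, 3, 0, 0, 0, 1]
    - [0, 0, 6, 0, 0, 0, 1]
    - [0, 0, 9, 0, 0, 0, 1]
    - [0, 0, 9, 0, 0, 0, 1]

```text
t: 13.1
eef_pos: [0.5345, 0.1699, 0.2103]
ee_rot: [-3.141, -0.001, 3.012]
force: [-0.0, -0.1, 0.0]
width: 0.0007
```

```bash
python3 - <<'E'
from h import *
g=cam("side"); j=cv2.resize(g["img"][200:340,260:430],(640,527),interpolation=cv2.INTER_CUBIC)
f=cam("scene"); i=cv2.resize(f["img"][180:330,250:390],(492,527),interpolation=cv2.INTER_CUBIC)
cv2.imwrite("pics/s3.png",cv2.resize(np.hstack([j,i]),(800,372))[:,:,::-1])
w=cam("wrist"); save(w,"w3")
for k in range(1): print(get_state()['force'])
E
```

```text
[ 0.26434957  0.23174715 -0.21786271]
```

View pics/s3.png

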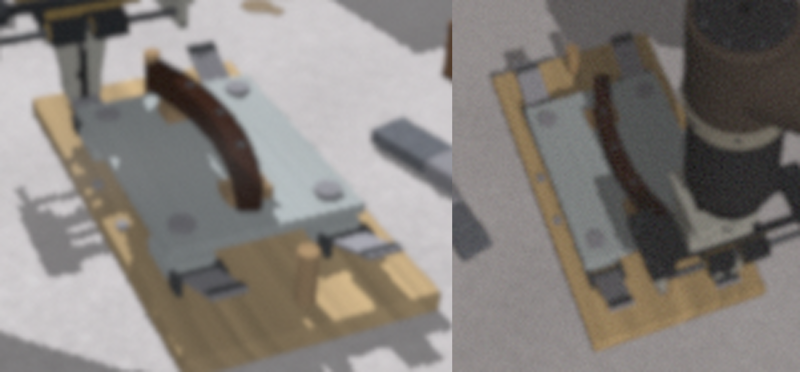

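In the side half the finger hides the near left tab, which now looks low at about (85,95). The tab is friction-held, so no static force is plausible. I'll go on down to the stop.

Emit:
drive_tool:
  moves:
    - [0, 0, 1, 0, 0, 0, 1]
    - [0, 0, 2, 0, 0, 0, 1]
    - [0, 0, 2, 0, 0, 0, 1]

```text
t: 13.62
eef_pos: [0.5345, 0.1699, 0.2085]
ee_rot: [-3.141, -0.0, 3.012]
force: [-0.2, -0.8, 0.5]
width: 0.0007
```

Emit:
drive_tool:
  moves:
    - [0, 0, 1, 0, 0, 0, 1]
    - [0, 0, 2, 0, 0, 0, 1]
    - [0, 0, 2, 0, 0, 0, 1]

```text
t: 14.0
eef_pos: [0.5346, 0.17, 0.2082]
ee_rot: [-3.142, 0.001, 3.013]
force: [-6.6, -1.8, 17.7]
width: 0.0004
```

The tab is at its stop, with the tip at 30 mm and 18 N. I'll back off and re-press nl lightly to check that it's solid.

Emit:
drive_tool:
  moves:
    - [0, 0, -15, 0, 0, 0, 1]
    - [0, 0, -60, 0, 0, 0, 1]
    - [0, -40, -66, 0, 0, 0, 1]
    - [0, -73, -60, 0, 0, 0, 1]
    - [0, -73, -30, 0, 0, 0, 1]
    - [0, -73, -27, 0, 0, 0, 1]
    - [0, -73, -27, 0, 0, 0, 1]

```text
t: 14.88
eef_pos: [0.5256, 0.0981, 0.2341]
ee_rot: [-3.141, 0.0, 3.012]
force: [0.3, 0.1, -0.1]
width: 0.0003
```

Emit:
drive_tool:
  moves:
    - [0, 0, 1, 0, 0, 0, 1]
    - [0, 0, 2, 0, 0, 0, 1]
    - [0, 0, 3, 0, 0, 0, 1]
    - [0, 0, 3, 0, 0, 0, 1]

```text
t: 15.38
eef_pos: [0.5252, 0.0977, 0.2307]
ee_rot: [3.142, -0.0, 3.012]
force: [-0.1, -0.2, -1.0]
width: 0.0004
```

Emit:
drive_tool:
  moves:
    - [0, 0, 1, 0, 0, 0, 1]
    - [0, 0, 1, 0, 0, 0, 1]

```text
t: 15.62
eef_pos: [0.5253, 0.0977, 0.2303]
ee_rot: [3.141, 0.0, 3.012]
force: [-3.0, 0.1, 8.3]
width: 0.0006
```

It now bears at full height: 8 N with no sinking. I'll retract clear and take one last look.

Emit:
drive_tool:
  moves:
    - [0, 0, -40, 0, 0, 0, 1]
    - [0, 0, -100, 0, 0, 0, 1]
    - [0, 0, -160, 0, 0, 0, 1]
    - [0, 0, -180, 0, 0, 0, 1]
    - [0, 0, -180, 0, 0, 0, 1]
    - [0, 0, -180, 0, 0, 0, 1]

```text
t: 16.38
eef_pos: [0.5248, 0.0975, 0.4086]
ee_rot: [-3.141, -0.001, 3.012]
force: [0.3, -0.3, -0.5]
width: 0.0006
```

```bash
python3 - <<'E'
from h import *
g=cam("side"); j=cv2.resize(g["img"][200:340,260:430],(640,527),interpolation=cv2.INTER_CUBIC)
cv2.imwrite("pics/s4.png",j[:,:,::-1]); print(get_state()['eef_pos'],get_state()['force'])
E
```

```text
[0.52483372 0.0975703  0.40825229] [-0.43678534  0.84666339 -0.69002379]
```

View pics/s4.png

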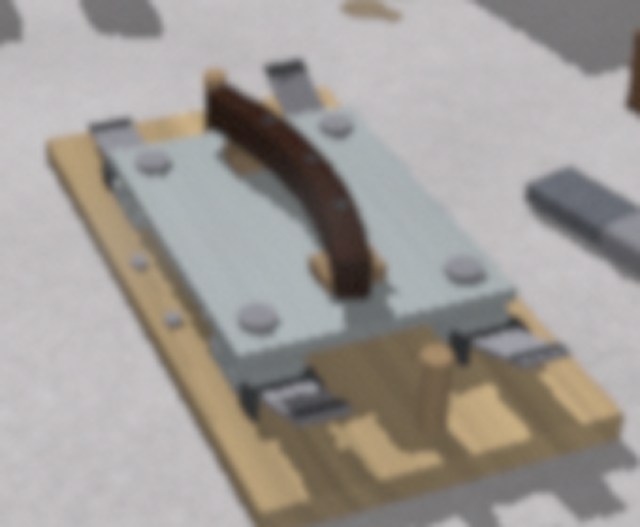

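The near left tab at (115,132) is flat, the other three are up, and the dowels are standing.

```bash
python3 -c "
from station import *; print(job_done())"
```

```text
the job is handed in; nothing more can be done
None
```

The near left corner was the one that rocked. I pressed its shim tab flat, and the job was handed in at about 16.5 s of the 54 s allowed.

- **Finding the corner:** I pressed the near right, far right and far left bosses with 8 to 15 N. Each gave less than 0.5 mm. The near left boss sank about 4 mm at around 2 N before it hit bottom; I pressed on to 23 N there.
- **Pressing the tab:** The near left tab went down until it stopped, with the fingertips about 30 mm above the table and 18 N of force.
- **Last checks:** The near left boss, pressed again with 8 N, held at the same height as the other three (about 52 mm) and did not sink. The last side picture shows that tab flat, the other three up, the plate in place and both dowels standing. The arm was raised clear of everything.
- **Odd reading:** Partway through pressing the tab, the force read close to 0 N instead of the expected 3 N. The tab stays where it is left, so a reading at rest can be that low. The later stop at 30 mm and the last picture both show it is flat.

I did not measure the other bystanders at the end. The arm's path stayed clear of them, and none of the force readings suggested contact with one.

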